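# Ready the cartridge dispenser for its refill

### The job

Help me refill the cartridge dispenser: lay the two loose twin-barrel cartridges gently in the open tray, flat, side by side and straight along it, both with their caps at the end with the finger lip. Then pull the dispenser's spring pusher back until its front face is level with the black line across the lane, never letting it snap back, and finish while still holding it there, so that I can load the lane with both hands. Leave the two cartridges in the lane and everything else on the bench where they are.

Things in the scene. Friction and masses are not known exactly. Their poses are not given: they have to be found in the camera images.
- cartA: loose twin-barrel cartridge lying flat on the bench at the robot's right: 150 mm long, 51 wide, 25 high, 75 to 155 g: two parallel white barrels (25 mm diameter), flat flange at the rear end, narrower grey cap (30 mm wide) at the front end. Origin: centre of its underside; +x along its length to the cap, y across the barrels, z up. Grip it across the barrels near the origin.
- cartA_cap (a point): tip of cartA's cap, 75 mm along +x from its origin and 12.5 mm above its underside; axes as cartA's.
- cartB: the other loose twin-barrel cartridge, at the robot's right: 150 mm long, 51 wide, 25 high, 75 to 155 g: two parallel white barrels (25 mm diameter), flat flange at the rear end, narrower grey cap (30 mm wide) at the front end. Origin: centre of its underside; +x along its length to the cap, y across the barrels, z up. Grip it across the barrels near the origin.
- cartB_cap (a point): tip of cartB's cap, 75 mm along +x from its origin and 12.5 mm above its underside; axes as cartB's.
- tray: low open white tray, fixed, empty. Outside 188 mm (x) by 243 mm (y), walls 4 mm thick, tops 26 mm above the bench, floor 4 mm thick; inside 180 by 235 mm. Two cartridges lie in it along x, e.g. centres 50 mm either side of the middle (y). Origin: centre of its underside. The wall at its -x end carries the finger lip (90 mm wide, sticking out 30 mm at rim height).
- dispenser: fixed spring-fed lane: white floor plate 8 mm thick, 360 mm long (x -160 to +200 mm), clear side walls 158 mm apart with aluminium rails on top, 38 mm above the bench, and a clear stop 30 mm high at the +x end, against which the stock lies crosswise. Origin at bench level, mid-width; the pusher drives the stock to +x and is pulled to -x, roughly towards the robot.
- load_line (a point): centre of the thin black line (3 mm wide) that runs across the lane's floor and over both side rails, at x = -18 mm in the dispenser's frame, 38 mm above the bench; axes as the dispenser's.
- pusher: the spring pusher. Origin: centre of its grey ribbed pull tab, 67 mm above the bench; axes as the dispenser's. The tab stands on the middle of the paddle's top edge: 12 mm thick (x), 44 wide (y), from 50 to 84 mm above the bench; grip it from above across its thickness. A spring always drives it to +x, 6 N at the start, 7.5 N at the line (friction 0.4 N); it does not stay where it is left.
- pusher_face (a point): top edge of the pusher paddle's front (+x) face, mid-width, 51 mm above the bench, 6 mm towards +x from the tab's centre; axes as the dispenser's. To go level with the load line, 112 mm back; back stop 63 mm beyond. The paddle is 140 mm wide, 8 thick, from 11 to 51 mm above the bench; its carriage is behind it (-x, within 66 mm, up to 39 mm above the bench).
- lane_cart1: cartridge of the same kind left in the lane, lying crosswise against the front stop; a bystander. Origin at the centre of its underside.
- lane_cart2: second cartridge left in the lane, lying crosswise between lane_cart1 and the pusher; a bystander. Origin at the centre of its underside.
- cast: small dental plaster cast, 60 by 64 mm, 33 mm high, beyond the tray; a bystander. Origin under its middle.
- tip_box: lidded clear box of mixing tips, 63 by 93 mm, 50 mm high, beyond the tray; a bystander. Origin under its middle.
- mixing_bowl: black rubber mixing bowl, 112 mm across, 60 mm high, at the far right beyond the loose cartridges; a bystander. Origin under its middle.
- spatula: plaster spatula, 170 mm long, lying flat to the left of the dispenser; a bystander.
- jar: white jar, 72 mm across, 95 mm high, between the tray and the dispenser on the robot's side; a bystander. Origin under its middle.
- gun: grey cartridge gun lying on its side, 30 mm high, about 250 mm long, at the right edge of the bench; a bystander.
There are look-alikes about, which are no part of the job. What is shaped like the cartA but orange is not meant.

How it is judged:
By the outcome, as a careful person would: the job done as asked, in the order asked, and still so for the second after the job is handed in, while the arm keeps its last pose, push and grip.
It also fails if it takes over 67 s, if anything falls off the work surface, if the arm or the gripper's body presses on something with over 40 N, if the wrist force passes 120 N, or if a joint passes its speed limit or range.

### The arm

A 6-joint arm with a two-finger parallel gripper is mounted at the origin on the work surface. World frame = base frame: x ahead of the robot, y to its left, z up, the work surface at z = 0. Lengths are in m, angles in rad, forces in N, time in s.
With the tool pointing down it reaches from about 0.4 to 0.925 m from the base axis. Payload 12.5 kg.
Tool frame: the origin (TCP) lies at the very end of the fingers, on their centre line; the grasp point (between the pads) lies 19 mm behind it (pinch_z is the distance from the TCP to the grasp point, in m); y points along the fingers, z is the direction in which the jaws open and shut, and the axes are right-handed (so a half turn about y gives the same grasp; the last joint's range is limited). The gripper opens to 95 mm and grips with 3 to 60 N. Pads are 20 mm wide; open, the fingers measure 119 mm over their backs; the gripper's body (75 mm by 180 mm) begins 59 mm behind the grasp point.
Start: joints at [1.116, 0.491, 1.559, -0, 1.092, -0.106], TCP at [0.214, 0.587, 0.215] pointing down, gripper open.
Joint ranges: [-3.1, 3.1], [-0.84, 2.19], [0.05, 2.79], [-1.13, 4.28], [0.06, 2.93], [-2.69, 2.69]. Speed limits (rad/s): [2.22, 2.22, 2.79, 3.14, 3.14, 3.14].

### API

Orientations are given as a 3x3 rotation matrix whose columns are the frame's x, y, z axes.
In Python, from bench import * gives the robot as it stands. The module is installed in compiled form; this text tells all that it offers.
- The arm moves only by the tool carry_out, never from a script. Its argument "deltas" is a list of rows, each a list of 7 numbers: the shift along the world's x, y, z in units of 30 mm (1.0 is 30 mm), then the turn, a rotation vector about the world's x, y, z in units of 10 degrees (1.0 is 10 degrees), then the gripper's target within -1 to 1 (shut at 1, half-way at 0, fully open at -1). A call has 1 to 20 rows; each row shifts and turns the commanded pose from where the row before left it; what a row does not reach is not made up. A row lasts 1/8 s, in which the tool goes at most 62.5 mm and 10.7 degrees, less where a joint would pass 70% of its speed; a pose out of reach is approached as far as the arm can. A call is refused whole if a number of a shift passes 1 or a number of a turn 1, either way. A call with a gripper value outside its range is refused whole. The fingers move at their own pace and stop on an object; the grip force is fixed at half the most. Time passes only in rows, so rows that do not move let the fingers close. It gives the time, the measured TCP pose, the force and the opening at its end, in the units of the state.
- state(): the state, without advancing time (a new reading comes with each control period).
- get_image(name): name is "side" or "top" or "wrist"; returns a dict with "frame" (480x640x3 uint8, red, green, blue), "mtx" (3x3 intrinsics, pixels), "R" (3x3) and "t" (3): a world point X has camera coordinates R X + t; the wrist camera has in their place "hand_eye" (4x4, takes a point from camera to tool coordinates, whose origin is the TCP and whose axes are the tool frame's). Camera axes: x right, y down, z forward; pixel columns grow to the right and rows downward; lengths in m; the calibration is good to about 2 mm. The wrist camera is an equidistant fisheye: a pixel r from the principal point sees the ray r / f radians off the axis. A picture is of the moment at which its call begins: read the wrist's pose just before it. There is no depth.
- job_done(): hands the job in, once; it reports no verdict.
The state is a dict: "clock": time; "joint_positions": joint angles; "qd": joint speeds; "tau": joint torques, N m; "position": TCP position; "orientation": TCP orientation; "ft_force": force on the tool from outside, world axes, zero at the start; "torque": the same for the moment, N m; "opening": finger opening in m.
Only numpy, scipy, OpenCV 4.12 (cv2) and the standard library are available. Lean on these libraries where they do the work, as an engineer would, in place of code of your own. Each camera call takes 0.05 s, during which the arm holds its last target. There are 200 camera calls.

## Working session

There is one attempt and no reset: what is moved stays moved. The work goes in short steps, Python scripts to look and compute and a tool call to move; the robot and the scene stay as the last step left them, time stands still between calls to the robot, and variables do not carry over. Pictures are saved under pics/ and viewed, about 8 in all and at most 12, crops included, and the job is handed in when it is done.

Besides the shell and the picture viewer there is one more tool, called after "Call:" as a command line: name --pt "numbers of a row" for each row, then --argument value for the rest. carry_out: Moves the arm, as the interface text tells. Its arguments: {"type":"object","properties":{"deltas":{"type":"array","items":{"type":"array","items":{"type":"number"}}}},"required":["deltas"]}

```bash
mkdir -p pics; cat > h.py <<'E'
from bench import *
import numpy as np, cv2
def snap(n,f):
    im=get_image(n); cv2.imwrite('pics/'+f+'.png',im['frame'][:,:,::-1]); 
    np.savez('pics/'+f+'.npz',**{k:v for k,v in im.items()}); return im
def ray(im,uv,z):
    K,R,t=im['mtx'],im['R'],im['t']; t=np.ravel(t)
    d=R.T@np.linalg.solve(K,np.array([uv[0],uv[1],1.])); c=-R.T@t
    return c+d*(z-c[2])/d[2]
def proj(im,X):
    p=im['mtx']@(im['R']@np.array(X)+np.ravel(im['t'])); return p[:2]/p[2]
E
python3 - <<'E'
from h import *
np.set_printoptions(precision=4,suppress=True)
s=state(); print(s)
a=snap('top','top0'); b=snap('side','side0')
for i in (a,b): print(i['mtx'],-i['R'].T@np.ravel(i['t']))
E
```

```text
{'clock': 0.0, 'joint_positions': array([ 1.1164,  0.4915,  1.5595,  0.    ,  1.0917, -0.1056]), 'qd': array([ 0.001 ,  0.0013, -0.0001, -0.0001, -0.0002, -0.0002]), 'tau': array([  0.0006, -61.2641, -25.819 ,   0.0693,   0.0482,  -0.0001]), 'position': array([0.2135, 0.5871, 0.2141]), 'orientation': array([[ 0.9398, -0.0005,  0.3418],
       [-0.3418, -0.001 ,  0.9398],
       [-0.0001, -1.    , -0.0011]]), 'ft_force': array([ 0.0234, -0.5869, -0.7191]), 'torque': array([-0.0041,  0.012 , -0.0076]), 'opening': 0.09542948499625586}
[[546.0503   0.     314.0006]
 [  0.     546.0503 239.391 ]
 [  0.       0.       1.    ]] [ 0.3911 -0.043   1.7051]
[[469.554    0.     321.6715]
 [  0.     469.554  231.3468]
 [  0.       0.       1.    ]] [-0.0967 -0.9652  1.073 ]
```

View pics/top0.png

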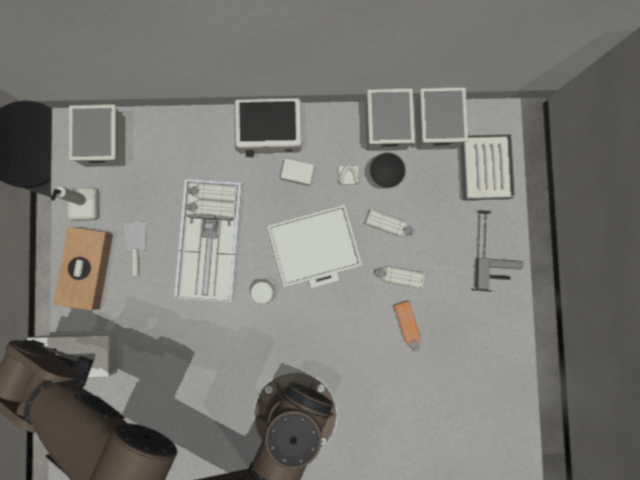

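View pics/side0.png

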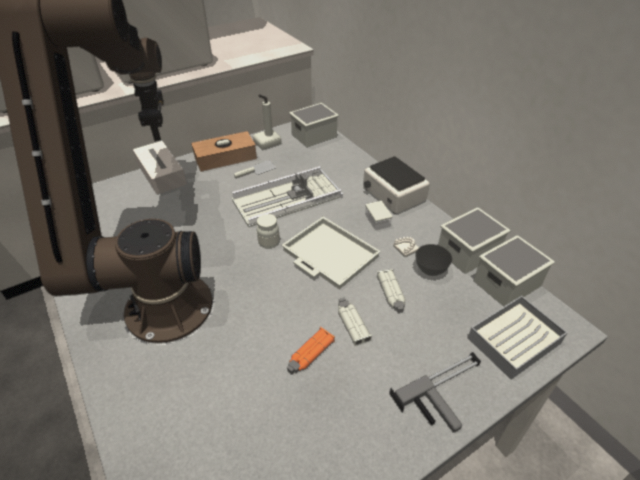

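Top view: tray at about (314,246) with its lip at (323,280). The loose white cartridges are at (389,223), cap to the right, and (400,276), cap to the left. The orange decoy is at (408,325), and the dispenser at (208,240) has its tab near (209,226).

```bash
cat > m.py <<'E'
from h import *
np.set_printoptions(precision=4,suppress=True)
im=dict(np.load('pics/top0.npz')); f=im['frame']; g=cv2.cvtColor(f,cv2.COLOR_RGB2GRAY)
print('bench',g[300,350],'cart',g[222,385],g[276,405],'tray',g[246,314], 'cap',f[271,379],f[231,409])
hsv=cv2.cvtColor(f,cv2.COLOR_RGB2HSV)
m=((g>185)).astype(np.uint8)
n,l,st,ce=cv2.connectedComponentsWithStats(m)
for i in range(1,n):
    if st[i,4]>60:
        c=np.argwhere(l==i)[:,::-1].astype(np.float32); r=cv2.minAreaRect(c)
        z=0.026 if st[i,4]>3000 else 0.02
        bp=cv2.boxPoints(r); W=np.array([ray(im,p,z) for p in bp])[:,:2]
        print(st[i],r,'\n  world',ray(im,r[0],z)[:2],'edges',[(round(float(np.hypot(*(W[j+1]-W[j]))),4),round(float(np.degrees(np.arctan2(*(W[j+1]-W[j])[::-1]))),1)) for j in (0,1)])
c=cv2.resize(f[195:300,355:435],None,fx=5,fy=5,interpolation=cv2.INTER_CUBIC)
d=cv2.resize(f[170:310,170:245],None,fx=4,fy=4,interpolation=cv2.INTER_CUBIC)
o=np.zeros((565,720,3),np.uint8); o[:525,:400]=c; o[:560,410:710]=d
cv2.imwrite('pics/crop0.png',o[:,:,::-1])
E
python3 m.py
```

```text
bench 155 cart 194 187 tray 199 cap [119 120 117] [127 127 125]
[369  91   7  52  72] ((371.6605224609375, 116.51358032226562), (51.199058532714844, 4.71622896194458), 87.70938873291016) 
  world [ 0.9159 -0.2642] edges [(0.015, -88.9), (0.1655, -179.8)]
[237 100  63  46 380] ((267.8031005859375, 122.58097839355469), (44.21757125854492, 62.30109405517578), 89.01223754882812) 
  world [0.9036 0.0641] edges [(0.1966, -90.2), (0.1424, 179.6)]
[379 100  35  42 113] ((405.32196044921875, 128.55616760253906), (26.18746566772461, 52.009613037109375), 37.97160720825195) 
  world [ 0.8746 -0.3692] edges [(0.1682, -39.3), (0.0831, -130.3)]
[423 107  44  34 139] ((444.4779052734375, 124.58011627197266), (33.059505462646484, 42.73033142089844), 86.98721313476562) 
  world [ 0.8846 -0.4939] edges [(0.1362, -88.2), (0.1068, -179.9)]
[ 70 110  44  49 155] ((102.95466613769531, 144.4798126220703), (31.72563362121582, 64.44023895263672), 42.455196380615234) 
  world [0.8453 0.5798] edges [(0.2003, -42.1), (0.1015, -133.9)]
[ 466  138   44   59 1462] ((487.39727783203125, 166.89523315429688), (58.1503
[... 2706 characters left out ...]

  world [ 0.4156 -0.1255] edges [(0.17, -75.9), (0.0301, -166.2)]
[388 270  35  11 155] ((405.0639953613281, 274.64801025390625), (34.16712188720703, 6.618762016296387), 10.30484676361084) 
  world [ 0.4145 -0.3496] edges [(0.0205, -12.5), (0.1055, -101.8)]
[391 278  31   8  88] ((405.90386962890625, 281.48077392578125), (30.594118118286133, 2.941741943359375), 11.309932708740234) 
  world [ 0.3934 -0.3514] edges [(0.0091, -13.5), (0.0944, -102.8)]
[252 283  19  20 313] ((261.0, 292.5), (19.0, 18.0), 90.0) 
  world [0.3717 0.0955] edges [(0.0552, -91.5), (0.058, 178.8)]
[ 90 369  17   8 101] ((98.0, 372.5), (7.0, 16.0), 90.0) 
  world [0.1447 0.5912] edges [(0.048, -91.7), (0.0208, -179.7)]
```

View pics/crop0.png

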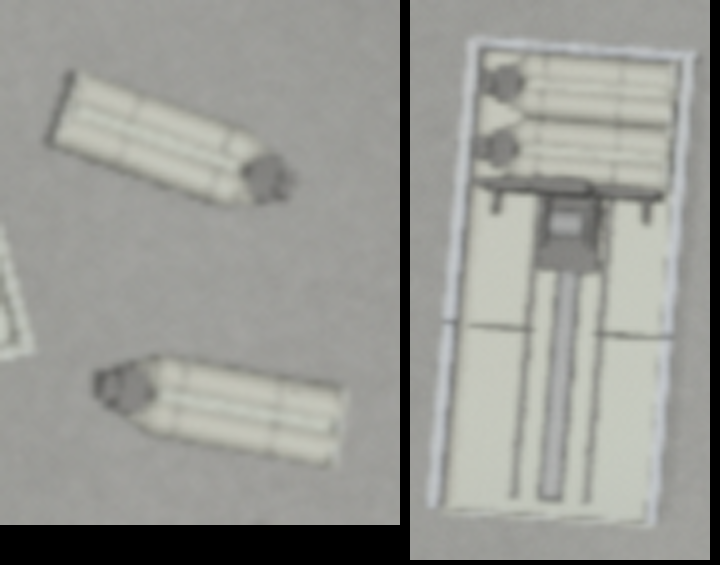

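The crops show cart 1 with its rear flange at about (367,216.6) and cap tip at (414,232). Cart 2 has its cap tip at (374,272) and its rear at (423,280). The tab top is at about (209,225.5), with the paddle in front of it and the load line at y≈251.

```bash
python3 - <<'E'
from h import *
np.set_printoptions(precision=4,suppress=True)
im=dict(np.load('pics/top0.npz')); s2=dict(np.load('pics/side0.npz'))
def P(u,v,ox,oy,k): return ((u+.5)/k-.5+ox,(v+.5)/k-.5+oy)
for n,r,c in (('c1',(60,108),(293,184)),('c2',(340,425),(96,385))):
    R=ray(im,P(*r,355,195,5),.0125);C=ray(im,P(*c,355,195,5),.0125);d=C-R
    print(n,(R+C)[:2]/2,np.hypot(*d[:2]),np.degrees(np.arctan2(d[1],d[0])),'q1',np.degrees(np.arctan2((R+C)[1],(R+C)[0])), 'side px',proj(s2,(R+C)/2))
D=lambda u,v,z: ray(im,P(u-410,v,170,170,4),z)
tab=D(566,222,.084); l1=D(448,322,.038); l2=D(670,337,.038)
L=(l1+l2)/2; d=l1-l2
print('tab',tab,'lineL/R',l1,l2,'mid',L,'perp ang',np.degrees(np.arctan2(d[1],d[0]))-90)
ra,rb=D(434,500,.038),D(473,45,.038); e=rb-ra; print('railL',np.degrees(np.arctan2(e[1],e[0])))
ra,rb=D(651,515,.038),D(689,60,.038); e=rb-ra; print('railR',np.degrees(np.arctan2(e[1],e[0])))
f1,f2=D(482,183,.051),D(660,197,.051); print('paddle top ends',f1,f2)
# tray outer contour incl. walls: convex hull of bright comps in ROI
g=cv2.cvtColor(im['frame'],cv2.COLOR_RGB2GRAY); m=(g>180).astype(np.uint8); m[:, :262]=0;m[:,364:]=0;m[:203]=0;m[284:]=0
m[:,:][275:284,:320]=m[275:284,:320]
n,l,st,ce=cv2.connectedComponentsWithStats(m); k=[i for i in range(1,n) if st[i,4]>80]
c=np.argwhere(np.isin(l,k))[:,::-1].astype(np.float32); r=cv2.minAreaRect(c); print(r, ray(im,r[0],.026))
i=[i for i in k if st[i,4]>3000][0]
print('interior floor', r)
for cn in [(347,206),(361,263),(281,284),(268,229)]: print('corner',ray(im,cn,.026)[:2])
E
```

```text
c1 [ 0.5743 -0.31  ] 0.15293873282388054 -109.64848021941152 q1 -28.355363502638845 side px [392.2069 290.3003]
c2 [ 0.4122 -0.3296] 0.15335414467680097 79.18379956086508 q1 -38.64286232447827 side px [351.4471 318.8578]
tab [0.5763 0.2421 0.084 ] lineL/R [0.5072 0.3407 0.038 ] [0.4913 0.1721 0.038 ] mid [0.4992 0.2564 0.038 ] perp ang -5.3688613344381935
railL -5.251995690080581
railR -5.6040879904821015
paddle top ends [0.6115 0.3113 0.051 ] [0.5974 0.1765 0.051 ]
((315.28900146484375, 249.2191619873047), (71.3325424194336, 80.54263305664062), 74.87599182128906) [ 0.4999 -0.0745  0.026 ]
interior floor ((315.28900146484375, 249.2191619873047), (71.3325424194336, 80.54263305664062), 74.87599182128906)
corner [ 0.6318 -0.1766]
corner [ 0.4538 -0.2141]
corner [0.396  0.0334]
corner [0.5662 0.0698]
```

Call:
carry_out --pt "0.4 -1 0 0 0 -0.75 -1" --pt "0.4 -1 0 0 0 -0.75 -1" --pt "0.4 -1 0 0 0 -0.75 -1" --pt "0.4 -1 0 0 0 -0.75 -1" --pt "0.4 -1 0 0 0 -0.75 -1" --pt "0.4 -1 0 0 0 -0.75 -1" --pt "0.4 -1 0 0 0 -0.75 -1" --pt "0.4 -1 0 0 0 -0.75 -1" --pt "0.4 -1 0 0 0 -0.75 -1" --pt "0.4 -1 0 0 0 -0.75 -1" --pt "0.4 -1 0 0 0 -0.75 -1" --pt "0.4 -1 0 0 0 -0.75 -1" --pt "0.4 -1 0 0 0 0 -1" --pt "0.4 -1 0 0 0 0 -1" --pt "0.4 -1 0 0 0 0 -1" --pt "0.4 -1 0 0 0 0 -1" --pt "0.4 -1 0 0 0 0 -1" --pt "0.4 -1 0 0 0 0 -1" --pt "0.4 -1 0 0 0 0 -1" --pt "0.4 -1 0 0 0 0 -1"

```text
clock: 2.6
position: [0.4538, -0.0137, 0.2145]
orientation: [[-0.342, -0.0, 0.94], [-0.94, 0.0, -0.342], [0.0, -1.0, -0.0]]
ft_force: [0.3, 0.2, -0.0]
opening: 0.0953
```

Call:
carry_out --pt "0.4 -1 0 0 0 0 -1" --pt "0.4 -1 0 0 0 0 -1" --pt "0.4 -1 0 0 0 0 -1" --pt "0.4 -1 0 0 0 0 -1" --pt "0.4 -1 0 0 0 0 -1" --pt "0.4 -1 0 0 0 0 -1" --pt "0.4 -1 0 0 0 0 -1" --pt "0.4 -1 0 0 0 0 -1" --pt "0.4 -1 0 0 0 0 -1" --pt "0.4 -0.9 0 0 0 0 -1" --pt "0 0 0 0 0 0 -1" --pt "0 0 0 0 0 0 -1"

```text
clock: 4.1
position: [0.5732, -0.309, 0.2142]
orientation: [[-0.342, -0.001, 0.94], [-0.94, 0.001, -0.342], [-0.0, -1.0, -0.001]]
ft_force: [0.3, 0.3, 0.7]
opening: 0.0952
```

```bash
cat >> h.py <<'E'
def wray(im,uv,z,p,O):
    K=im['mtx']; x=(uv[0]-K[0,2])/K[0,0]; y=(uv[1]-K[1,2])/K[1,1]; th=np.hypot(x,y)
    d=np.array([np.sin(th)*x/max(th,1e-9),np.sin(th)*y/max(th,1e-9),np.cos(th)])
    H=im['hand_eye']; d=O@(H[:3,:3]@d); c=p+O@H[:3,3]
    return c+d*(z-c[2])/d[2]
def wsnap(f):
    s=state(); im=snap('wrist',f); np.savez('pics/'+f+'.npz',**im,p=s['position'],O=s['orientation']); return im,s
E
python3 - <<'E'
from h import *
np.set_printoptions(precision=4,suppress=True)
im,s=wsnap('w1'); print(s['clock'],s['position'],s['orientation'],s['joint_positions']); print(im['mtx'],im['hand_eye'])
E
```

```text
4.1 [ 0.5732 -0.309   0.2142] [[-0.3418 -0.0007  0.9398]
 [-0.9398  0.0007 -0.3418]
 [-0.0004 -1.     -0.0009]] [-0.5959  0.5296  1.4896  0.0002  1.1234 -0.2471]
[[371.6483   0.     319.6314]
 [  0.     371.6483 242.5862]
 [  0.       0.       1.    ]] [[-0.0008  0.9665  0.2566 -0.0716]
 [-0.0002 -0.2566  0.9665 -0.169 ]
 [ 1.      0.0007  0.0004  0.0005]
 [ 0.      0.      0.      1.    ]]
```

View pics/w1.png

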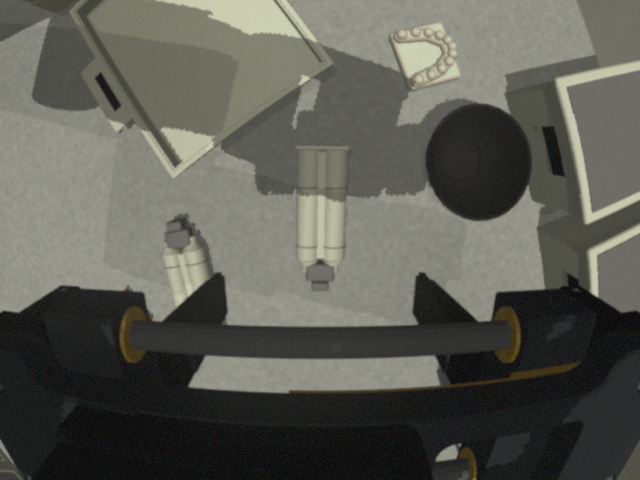

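Wrist view: the cartridge lies centred and straight between the fingers, with its flange at (322,148) and cap tip at (320,289). The tray's near corners are at (331,65) and (175,176).

```bash
python3 - <<'E'
from h import *
np.set_printoptions(precision=4,suppress=True)
im=dict(np.load('pics/w1.npz')); f=lambda u,v,z: wray(im,(u,v),z,im['p'],im['O'])
A,B=f(322,148,.0125),f(319.5,289,.0125); d=B-A; print((A+B)/2,np.hypot(*d[:2]),np.degrees(np.arctan2(d[1],d[0])))
a,b,c=f(331,65,.026),f(175,176,.026),f(72,14,.026); print('tray',a,b,c)
print(np.degrees(np.arctan2(*(a-b)[1::-1])),np.linalg.norm(a-b),np.degrees(np.arctan2(*(c-b)[1::-1]))-90,np.linalg.norm(c-b))
E
```

```text
[ 0.5732 -0.3135  0.0125] 0.14811020175545678 -110.90137880092368
tray [ 0.6353 -0.1709  0.026 ] [ 0.4522 -0.2158  0.026 ] [0.3923 0.0188 0.026 ]
13.785308871907889 0.18847678144868693 14.335811780215366 0.24214518196276516
```

Call:
carry_out --pt "0 -0.1 -1 0 0 -0.07 -1" --pt "0 0 -1 0 0 0 -1" --pt "0 0 -1 0 0 0 -1" --pt "0 0 -1 0 0 0 -1" --pt "0 0 -1 0 0 0 -1" --pt "0 0 -0.8 0 0 0 -1" --pt "0 0 -0.6 0 0 0 -1" --pt "0 0 -0.4 0 0 0 -1" --pt "0 0 -0.15 0 0 0 -1" --pt "0 0 0 0 0 0 1" --pt "0 0 0 0 0 0 1" --pt "0 0 0 0 0 0 1" --pt "0 0 0 0 0 0 1" --pt "0 0 0 0 0 0 1" --pt "0 0 0 0 0 0 1"

```text
clock: 6.02
position: [0.5736, -0.3126, 0.0063]
orientation: [[-0.353, 0.0, 0.936], [-0.936, -0.0, -0.353], [0.0, -1.0, 0.0]]
ft_force: [-0.1, -0.9, 1.5]
opening: 0.0502
```

Call:
carry_out --pt "0 0 0.4 0 0 0 1" --pt "0 0 0.8 0 0 0 1" --pt "0 0 1 0 0 0 1" --pt "0 0 1 0 0 0 1" --pt "-0.12 0.47 0.6 0 0 -0.4 1" --pt "-0.24 0.9 0 0 0 -0.6 1" --pt "-0.24 0.95 0 0 0 -0.65 1" --pt "-0.25 1 0 0 0 -0.65 1" --pt "-0.25 1 0 0 0 -0.65 1" --pt "-0.25 1 0 0 0 -0.65 1" --pt "-0.25 1 0 0 0 -0.65 1" --pt "-0.25 1 0 0 0 -0.6 1" --pt "-0.25 1 0 0 0 -0.5 1" --pt "-0.2 0.75 0 0 0 -0.18 1" --pt "-0.12 0.5 0 0 0 0 1" --pt "0 0 0 0 0 0 1" --pt "0 0 0 0 0 0 1"

```text
clock: 8.15
position: [0.5013, -0.026, 0.1203]
orientation: [[-0.97, 0.0, 0.242], [-0.242, -0.0, -0.97], [-0.0, -1.0, 0.0]]
ft_force: [-0.2, -0.3, -1.5]
opening: 0.0503
```

```bash
python3 - <<'E'
from h import *
np.set_printoptions(precision=4,suppress=True)
im,s=wsnap('w2'); print(s['clock'],s['position'],s['orientation'],s['joint_positions'],s['opening'],s['ft_force'])
E
```

```text
8.15 [ 0.5013 -0.026   0.1203] [[-0.9702  0.0005  0.2424]
 [-0.2424 -0.0002 -0.9702]
 [-0.0004 -1.      0.0003]] [-0.1835  0.4471  1.9589 -0.0002  0.7351  1.1427] 0.05033154126138142 [-0.1504 -0.3188 -1.4559]
```

View pics/w2.png

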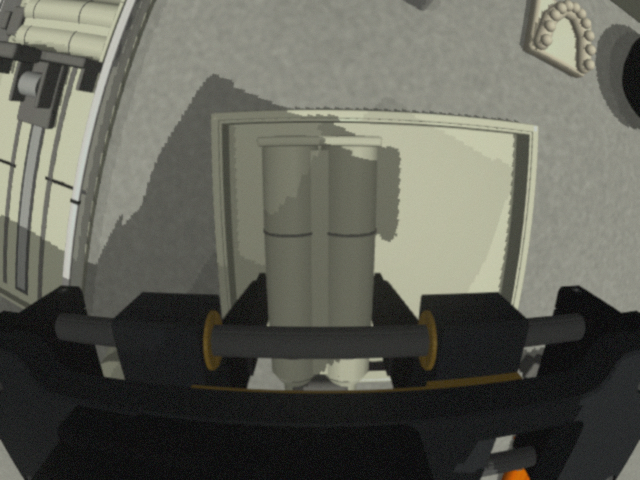

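The held cartridge hangs straight over the tray's left half, with its flange at the far end. The tray's far corners are at (212,114) and (538,126).

```bash
python3 - <<'E'
from h import *
np.set_printoptions(precision=4,suppress=True)
im=dict(np.load('pics/w2.npz')); f=lambda u,v,z: wray(im,(u,v),z,im['p'],im['O'])
a,b=f(212,114,.026),f(538,126,.026); print(a,b,np.linalg.norm(a-b)); d=(a-b)/np.linalg.norm(a-b); ang=np.degrees(np.arctan2(d[1],d[0]))-90
print(ang,'centre',(a+b)/2-0.094*np.array([d[1],-d[0],0]), 'slot+', (a+b)/2-0.094*np.array([d[1],-d[0],0])+.05*d)
A,B=f(259,142,.1392),f(382,142,.1392);print('flange',A,B,(A+B)/2)
E
```

```text
[0.5775 0.0718 0.026 ] [ 0.6378 -0.1699  0.026 ] 0.24911148148105802
13.998212477346442 centre [ 0.5165 -0.0718  0.026 ] slot+ [ 0.5044 -0.0232  0.026 ]
flange [0.5676 0.015  0.1392] [ 0.5797 -0.033   0.1392] [ 0.5737 -0.009   0.1392]
```

Call:
carry_out --pt "0.06 0.04 -0.7 0 0 0 1" --pt "0 0 -0.9 0 0 0 1" --pt "0 0 -0.8 0 0 0 1" --pt "0 0 -0.5 0 0 0 1" --pt "0 0 -0.3 0 0 0 1" --pt "0 0 -0.2 0 0 0 1" --pt "0 0 -0.1 0 0 0 1" --pt "0 0 -0.08 0 0 0 1" --pt "0 0 0 0 0 0 1"

```text
clock: 9.32
position: [0.5029, -0.0243, 0.0129]
orientation: [[-0.97, 0.0, 0.242], [-0.242, -0.0, -0.97], [-0.0, -1.0, 0.0]]
ft_force: [-0.4, 0.2, -0.8]
opening: 0.0502
```

Call:
carry_out --pt "0 0 -0.05 0 0 0 1" --pt "0 0 -0.03 0 0 0 1" --pt "0 0 -0.03 0 0 0 1" --pt "0 0 0 0 0 0 1"

```text
clock: 9.82
position: [0.5029, -0.0243, 0.0102]
orientation: [[-0.97, 0.001, 0.242], [-0.242, -0.0, -0.97], [-0.001, -1.0, 0.0]]
ft_force: [-2.1, -1.0, 10.3]
opening: 0.0503
```

Call:
carry_out --pt "0 0 0.02 0 0 0 0.3" --pt "0 0 0 0 0 0 -0.4" --pt "0 0 0 0 0 0 -0.4" --pt "0 0 0 0 0 0 -0.4" --pt "0 0 0.3 0 0 0 -0.4" --pt "0 0 0.6 0 0 0 -0.4" --pt "0 0 1 0 0 0 -0.4" --pt "0 0 1 0 0 0 -0.4" --pt "-0.25 -0.9 1 0 0 0.65 -1" --pt "-0.3 -1 1 0 0 0.65 -1" --pt "-0.3 -1 1 0 0 0.65 -1" --pt "-0.3 -1 0.4 0 0 0.65 -1" --pt "-0.3 -1 0 0 0 0.65 -1" --pt "-0.3 -1 0 0 0 0.65 -1" --pt "-0.3 -1 0 0 0 0.65 -1" --pt "-0.3 -1 0 0 0 0.65 -1" --pt "-0.3 -1 0 0 0 0.65 -1" --pt "-0.3 -1 0 0 0 0.65 -1" --pt "-0.1 -0.3 0 0 0 0 -1" --pt "0 0 0 0 0 0 -1"

```text
clock: 12.32
position: [0.4111, -0.3302, 0.1992]
orientation: [[-0.193, 0.0, 0.981], [-0.981, 0.0, -0.193], [-0.0, -1.0, 0.0]]
ft_force: [-0.0, 1.2, -1.0]
opening: 0.0951
```

```bash
python3 - <<'E'
from h import *
np.set_printoptions(precision=4,suppress=True)
im,s=wsnap('w3'); print(s['clock'],s['position'],s['orientation'],s['joint_positions'],s['opening'],s['ft_force'])
E
```

```text
12.325 [ 0.4111 -0.3302  0.1992] [[-0.1934  0.0001  0.9811]
 [-0.9811  0.0002 -0.1934]
 [-0.0002 -1.      0.0001]] [-0.8021  0.3706  1.8159  0.0002  0.9551 -0.6076] 0.09513245758370428 [-0.0131  1.1733 -0.9997]
```

View pics/w3.png

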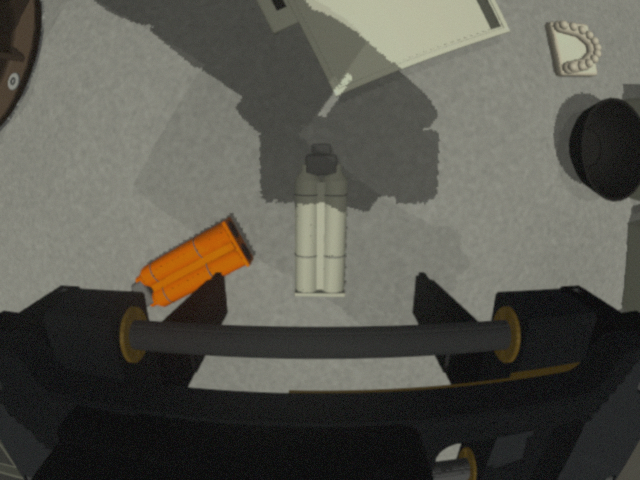

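The white cartridge's cap tip is at (321,145) and its rear at (320,296), centred between the fingers. The orange decoy's nearest corner is at (253,263), so I check finger clearance.

```bash
python3 - <<'E'
from h import *
np.set_printoptions(precision=4,suppress=True)
im=dict(np.load('pics/w3.npz')); f=lambda u,v,z: wray(im,(u,v),z,im['p'],im['O'])
A,B=f(321,145,.0125),f(320,296,.0125); d=A-B; C=(A+B)/2; print(C,np.hypot(*d[:2]),np.degrees(np.arctan2(d[1],d[0])))
for p in ((253,263),(235,215),(230,285)):
    print(im['O'].T@(f(*p,.0125)-C))
E
```

```text
[ 0.4117 -0.3341  0.0125] 0.15283441780378504 78.5546076008132
[ 0.0406 -0.     -0.0686]
[-0.0091 -0.     -0.0846]
[ 0.0651 -0.     -0.0946]
```

Call:
carry_out --pt "0 -0.1 -1 0 0 0 -0.7" --pt "0 0 -1 0 0 0 -0.7" --pt "0 0 -1 0 0 0 -0.7" --pt "0 0 -1 0 0 0 -0.7" --pt "0 0 -1 0 0 0 -0.7" --pt "0 0 -0.7 0 0 0 -0.7" --pt "0 0 -0.4 0 0 0 -0.7" --pt "0 0 -0.25 0 0 0 -0.7" --pt "0 0 -0.1 0 0 0 -0.7" --pt "0 0 0 0 0 0 1" --pt "0 0 0 0 0 0 1" --pt "0 0 0 0 0 0 1" --pt "0 0 0 0 0 0 1" --pt "0 0 0 0 0 0 1" --pt "0 0 0 0 0 0 1"

```text
clock: 14.25
position: [0.4113, -0.3334, 0.0058]
orientation: [[-0.191, 0.0, 0.982], [-0.982, -0.0, -0.191], [0.0, -1.0, 0.0]]
ft_force: [-1.1, 0.6, 4.5]
opening: 0.0507
```

Call:
carry_out --pt "0 0 0.4 0 0 0 1" --pt "0 0 0.8 0 0 0 1" --pt "0 0 1 0 0 0 1" --pt "0 0 1 0 0 0.4 1" --pt "0.15 0.28 0.6 0 0 0.8 1" --pt "0.31 0.6 0 0 0 0.8 1" --pt "0.34 0.6 0 0 0 0.8 1" --pt "0.34 0.6 0 0 0 0.8 1" --pt "0.34 0.6 0 0 0 0.8 1" --pt "0.34 0.6 0 0 0 0.8 1" --pt "0.34 0.6 0 0 0 0.8 1" --pt "0.34 0.6 0 0 0 0.8 1" --pt "0.34 0.6 0 0 0 0.8 1" --pt "0.34 0.6 0 0 0 0.8 1" --pt "0.34 0.6 0 0 0 0.8 1" --pt "0.34 0.6 0 0 0 0.8 1" --pt "0.34 0.6 0 0 0 0.8 1" --pt "0 0.2 0 0 0 0.8 1" --pt "0 0 0 0 0 0.7 1" --pt "0 0 0 0 0 0 1"

```text
clock: 16.75
position: [0.5372, -0.1027, 0.1199]
orientation: [[0.927, -0.0, -0.374], [0.374, 0.0, 0.927], [-0.0, -1.0, 0.0]]
ft_force: [0.5, -0.2, -1.4]
opening: 0.0503
```

```bash
python3 - <<'E'
from h import *
np.set_printoptions(precision=4,suppress=True)
im,s=wsnap('w4'); print(s['clock'],s['position'],s['orientation'],s['joint_positions'],s['opening'],s['ft_force'])
E
```

```text
16.75 [ 0.5372 -0.1027  0.1199] [[ 0.9273 -0.0001 -0.3743]
 [ 0.3743  0.0001  0.9273]
 [-0.     -1.      0.0001]] [-0.3098  0.4999  1.8516  0.0001  0.7901 -2.2644] 0.050326884403815726 [ 0.4878 -0.2168 -1.4145]
```

View pics/w4.png

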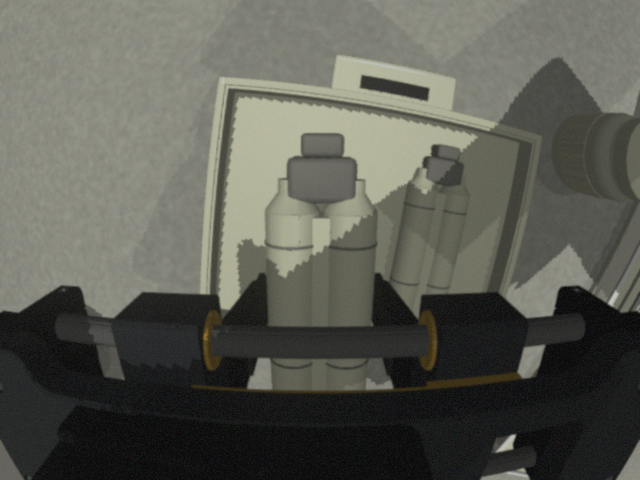

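The held cartridge is cap to the lip and about 8° over-rotated from my summing error. The first cartridge lies flat in the tray with its cap at the lip end. The tray's lip-end corners are at (221,78) and (540,136).

```bash
python3 - <<'E'
from h import *
np.set_printoptions(precision=4,suppress=True)
im=dict(np.load('pics/w4.npz')); f=lambda u,v,z: wray(im,(u,v),z,im['p'],im['O'])
a,b=f(540,136,.026),f(221,78,.026); d=(a-b)/np.linalg.norm(a-b); x=np.array([d[1],-d[0],0]); c=(a+b)/2+.094*x
print(a,b,np.linalg.norm(a-b),np.degrees(np.arctan2(x[1],x[0])),'c',c,'slot-',c-.05*d)
t=f(446,148,.0165); print('capA', t, 'expected', c+.05*d-.075*x)
E
```

```text
[0.3895 0.0246 0.026 ] [ 0.4493 -0.2147  0.026 ] 0.2466347103712616 14.04074401170529 c [ 0.5106 -0.0723  0.026 ] slot- [ 0.5227 -0.1208  0.026 ]
capA [ 0.4338 -0.0425  0.0165] expected [ 0.4257 -0.042   0.026 ]
```

Call:
carry_out --pt "-0.2 -0.3 0 0 0 -0.4 1" --pt "-0.2 -0.31 0 0 0 -0.4 1" --pt "0 0 -0.5 0 0 0 1" --pt "0 0 -0.9 0 0 0 1" --pt "0 0 -0.9 0 0 0 1" --pt "0 0 -0.6 0 0 0 1" --pt "0 0 -0.4 0 0 0 1" --pt "0 0 -0.2 0 0 0 1" --pt "0 0 -0.08 0 0 0 1" --pt "0 0 -0.03 0 0 0 1" --pt "0 0 0 0 0 0 1"

```text
clock: 18.18
position: [0.5255, -0.1213, 0.0117]
orientation: [[0.97, 0.001, -0.242], [0.242, -0.0, 0.97], [0.001, -1.0, -0.0]]
ft_force: [0.8, 0.8, -1.0]
opening: 0.0501
```

Call:
carry_out --pt "0 0 -0.03 0 0 0 1" --pt "0 0 -0.02 0 0 0 1" --pt "0 0 0 0 0 0 1"

```text
clock: 18.55
position: [0.5253, -0.1212, 0.0098]
orientation: [[0.97, 0.0, -0.242], [0.242, 0.0, 0.97], [0.0, -1.0, -0.0]]
ft_force: [0.2, -1.0, -0.2]
opening: 0.0505
```

Call:
carry_out --pt "0 0 -0.02 0 0 0 1" --pt "0 0 0 0 0 0 1"

```text
clock: 18.8
position: [0.5253, -0.1212, 0.0098]
orientation: [[0.97, 0.0, -0.242], [0.242, -0.0, 0.97], [0.0, -1.0, -0.0]]
ft_force: [-1.8, 0.8, 8.2]
opening: 0.0504
```

Call:
carry_out --pt "0 0 0.02 0 0 0 0.3" --pt "0 0 0 0 0 0 -0.4" --pt "0 0 0 0 0 0 -0.4" --pt "0 0 0 0 0 0 -0.4" --pt "0 0 0.3 0 0 0 -0.4" --pt "0 0 0.6 0 0 0 -0.4" --pt "0 0 1 0 0 0 -0.4" --pt "0 0 1 0 0 0 -0.4" --pt "0 0 1 0 0 0 -0.4" --pt "0 0 1 0 0 0 -0.4" --pt "0 0 1 0 0 0 -0.4" --pt "0 0 0.4 0 0 0 -0.4" --pt "0 0 0 0 0 0 -0.4"

```text
clock: 20.42
position: [0.5253, -0.1212, 0.1991]
orientation: [[0.97, 0.001, -0.242], [0.242, -0.0, 0.97], [0.001, -1.0, -0.001]]
ft_force: [-0.7, -0.2, -0.5]
opening: 0.0668
```

```bash
python3 - <<'E'
from h import *
np.set_printoptions(precision=4,suppress=True)
im,s=wsnap('w5'); print(s['clock'],s['position'],s['opening'],s['ft_force'])
E
```

```text
20.425 [ 0.5253 -0.1212  0.1991] 0.06682167506163164 [-0.6606 -0.1923 -0.4615]
```

View pics/w5.png

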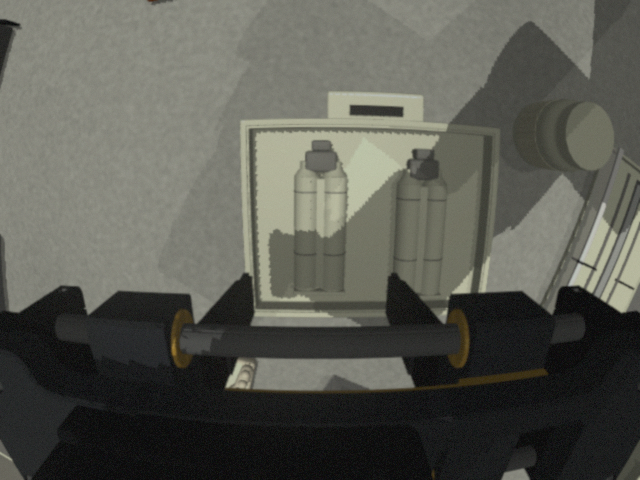

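Both cartridges lie flat, parallel and straight in the tray, with their caps at (321,145) and (424,155), at the lip end. Now on to the pusher.

Call:
carry_out --pt "0.2 0.84 0 0 0 -0.84 -0.4" --pt "0.2 0.95 0 0 0 -0.84 -0.4" --pt "0.2 0.95 0 0 0 -0.84 -0.4" --pt "0.2 0.95 0 0 0 -0.84 -0.4" --pt "0.2 0.95 0 0 0 -0.84 -0.4" --pt "0.2 0.95 0 0 0 -0.84 -0.4" --pt "0.2 0.95 0 0 0 -0.84 -0.4" --pt "0.2 0.95 0 0 0 -0.84 -0.4" --pt "0.2 0.95 0 0 0 -0.84 -0.4" --pt "0.2 0.95 0 0 0 -0.84 -0.4" --pt "0.2 0.95 0 0 0 -0.84 -0.4" --pt "0.2 0.95 0 0 0 -0.84 -0.4" --pt "0.16 0.95 0 0 0 -0.84 -0.4" --pt "0 0 0 0 0 0 -0.4" --pt "0 0 0 0 0 0 -0.4"

```text
clock: 22.35
position: [0.6017, 0.2455, 0.1976]
orientation: [[-0.088, -0.002, 0.996], [-0.996, -0.001, -0.088], [0.001, -1.0, -0.002]]
ft_force: [-1.4, 1.1, -0.7]
opening: 0.0665
```

```bash
python3 - <<'E'
from h import *
np.set_printoptions(precision=4,suppress=True)
im,s=wsnap('w6'); print(s['clock'],s['position'],s['orientation'],s['joint_positions'],s['ft_force'])
E
```

```text
22.35 [0.6017 0.2455 0.1976] [[-0.0882 -0.0018  0.9961]
 [-0.9961 -0.0007 -0.0882]
 [ 0.0009 -1.     -0.0017]] [ 0.2859  0.5433  1.512  -0.0002  1.0882  0.3743] [-1.3861  1.0557 -0.6518]
```

View pics/w6.png

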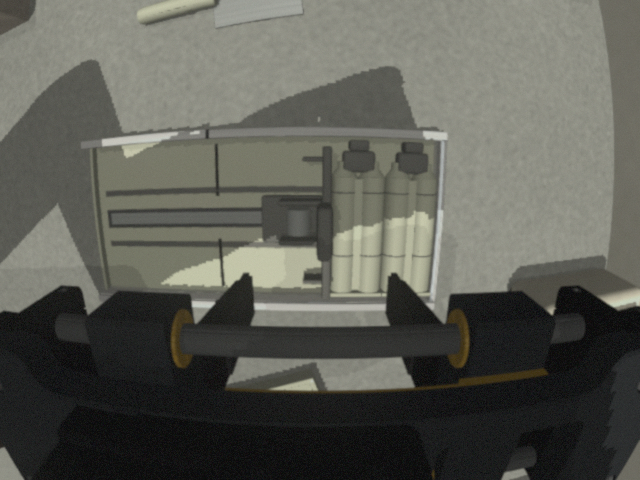

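The tab is the dark block at about x 318–330, y 205–260. The paddle's front edge is at x≈331, and the load line runs over the far rail at (207,134) and along the floor at (216,148)–(222,285).

```bash
python3 - <<'E'
from h import *
np.set_printoptions(precision=4,suppress=True)
im=dict(np.load('pics/w6.npz')); f=lambda u,v,z: wray(im,(u,v),z,im['p'],im['O'])
# refined crop
g=cv2.cvtColor(im['frame'],cv2.COLOR_RGB2GRAY)
print('tab row',g[232,310:338]); print('paddle row175',g[175,318:338]); print('pad row 270', g[270,318:338]); print('line r175',g[175,208:228],'r265',g[265,212:232]); print('rail r133',g[133,198:216])
print('tab col324',g[196:270:1,324])
A,B=f(318,232,.084),f(330,232,.084); print('tab',A,B,(A+B)/2)
print('face',f(331,160,.051),f(331,285,.051)); l1,l2,r=f(216.5,160,.008),f(222,280,.008),f(207.5,133,.038); print('line',l1,l2,'rail',r)
a,b=f(84,145,.038),f(440,133,.038); 
E
```

```text
tab row [ 62  67  68  66  65  63  60  57  65  68  71  73  70  72  73  72  73  72
  73  68  64  60  59  77  91  97 104 111]
paddle row175 [119 119 117 110  87  69  68  74  74  75  74  70  67  69  78  83  94 100
 105 102]
pad row 270 [106 104 101  87  89 101 107 106 101 103  97  90  78  95 128 147 158 160
 166 170]
line r175 [119 119 121 120 115 116 110  85  54  50  76 106 119 120 115 119 119 119
 117 117] r265 [192 191 193 189 194 193 193 179 127  76  96 159 186 191 191 190 191 193
 196 193]
rail r133 [176 154 133 125 126 126 118  88  59  47  73 112 123 125 123 126 125 127]
tab col324 [ 68  71  69  70  68  71  59  51  52  50  48  52  54  63  68  72  70  74
  73  70  72  71  76  72  72  71  73  74  74  71  73  74  72  72  74  74
  73  73  74  70  71  77  75  72  70  69  64  67  67  64  67  62  65  66
  65  64  65  66  69  64  65  66  67  64  72  85 100 104 109 105 105 105
 106 106]
tab [0.6011 0.2505 0.084 ] [0.6105 0.2497 0.084 ] [0.6058 0.2501 0.084 ]
face [0.6167 0.304  0.051 ] [0.6076 0.1924 0.051 ]
line [0.5062 0.3141 0.008 ] [0.4936 0.19   0.008 ] rail [0.5091 0.3399 0.038 ]
```

Call:
carry_out --pt "0.14 0.04 -0.8 0 0 -0.03 -0.4" --pt "0 0 -1 0 0 0 -0.4" --pt "0 0 -1 0 0 0 -0.4" --pt "0 0 -0.9 0 0 0 -0.4" --pt "0 0 -0.6 0 0 0 -0.4" --pt "0 0 -0.3 0 0 0 -0.4" --pt "0 0 -0.1 0 0 0 -0.4" --pt "0 0 0 0 0 0 -0.4" --pt "0 0 0 0 0 0 -0.4"

```text
clock: 23.52
position: [0.6066, 0.2473, 0.0585]
orientation: [[-0.095, 0.001, 0.995], [-0.995, 0.0, -0.095], [-0.0, -1.0, 0.001]]
ft_force: [0.4, -0.4, -0.5]
opening: 0.0664
```

Call:
carry_out --pt "0 0 0 0 0 0 0.4" --pt "0 0 0 0 0 0 1" --pt "0 0 0 0 0 0 1" --pt "0 0 0 0 0 0 1" --pt "0 0 0 0 0 0 1" --pt "0 0 0 0 0 0 1"

```text
clock: 24.28
position: [0.6056, 0.2472, 0.0577]
orientation: [[-0.096, -0.002, 0.995], [-0.995, -0.0, -0.096], [0.0, -1.0, -0.002]]
ft_force: [-21.4, 4.4, 12.8]
opening: 0.0119
```

Call:
carry_out --pt "-0.05 0.005 0 0 0 0 1" --pt "-0.1 0.01 0 0 0 0 1" --pt "-0.2 0.019 0 0 0 0 1" --pt "-0.25 0.024 0 0 0 0 1" --pt "-0.25 0.024 0 0 0 0 1" --pt "-0.25 0.024 0 0 0 0 1" --pt "-0.25 0.024 0 0 0 0 1" --pt "-0.25 0.024 0 0 0 0 1" --pt "-0.25 0.024 0 0 0 0 1" --pt "-0.25 0.024 0 0 0 0 1" --pt "-0.25 0.024 0 0 0 0 1" --pt "-0.25 0.024 0 0 0 0 1" --pt "-0.25 0.024 0 0 0 0 1" --pt "-0.25 0.024 0 0 0 0 1" --pt "-0.2 0.019 0 0 0 0 1" --pt "-0.15 0.014 0 0 0 0 1" --pt "-0.1 0.01 0 0 0 0 1" --pt "0 0 0 0 0 0 1" --pt "0 0 0 0 0 0 1"

```text
clock: 26.65
position: [0.5009, 0.2573, 0.0577]
orientation: [[-0.096, 0.002, 0.995], [-0.995, 0.0, -0.096], [-0.0, -1.0, 0.002]]
ft_force: [7.4, -2.0, -3.7]
opening: 0.0117
```

```bash
python3 - <<'E'
from h import *
np.set_printoptions(precision=4,suppress=True)
im,s=wsnap('w7'); t=snap('top','top7'); print(s['clock'],s['position'],s['orientation'],s['opening'],s['ft_force'])
o=np.zeros((520,800,3),np.uint8)
o[:360,:480]=cv2.resize(im['frame'][110:310,180:460],(480,360),interpolation=cv2.INTER_CUBIC)[:360]
o[:520,490:790]=cv2.resize(t['frame'][175:305,170:245],(300,520),interpolation=cv2.INTER_CUBIC)
cv2.imwrite('pics/c7.png',o[:,:,::-1])
E
```

```text
26.65 [0.5009 0.2573 0.0577] [[-0.0955  0.0023  0.9954]
 [-0.9954  0.0002 -0.0955]
 [-0.0004 -1.      0.0022]] 0.011734082191817376 [ 7.4243 -2.0375 -3.7201]
```

View pics/w7.png

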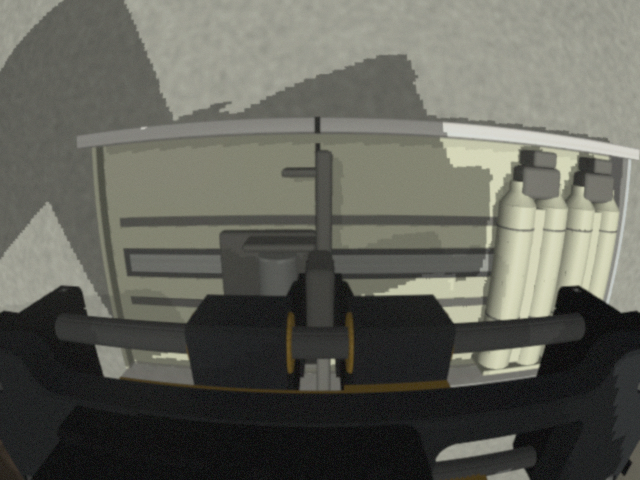

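The paddle is nearly at the line: its front edge is at about (331.5,155), and the line on the far rail is at (317.5,125).

```bash
python3 - <<'E'
from h import *
np.set_printoptions(precision=4,suppress=True)
im=dict(np.load('pics/w7.npz')); f=lambda u,v,z: wray(im,(u,v),z,im['p'],im['O'])
g=cv2.cvtColor(im['frame'],cv2.COLOR_RGB2GRAY)
print(g[125,308:328]); print(g[160,310:340]); print(g[190,310:340]); 
ex=np.array([np.cos(np.radians(-5.4)),np.sin(np.radians(-5.4)),0])
L=f(317.5,125,.038)
for p in ((331.5,160),(331.5,190)): F=f(*p,.051); print(L,F,(F-L)@ex)
E
```

```text
[133 137 135 134 132 125 104  58  46  45  45  65 103 129 134 135 134 136
 134 133]
[128 130 129 124 113  84  67  71  75  78  80  81  81  80  83  82  81  80
  79  75  71  69  85 104 112 112 114 112 119 119]
[127 129 127 124 111  82  64  68  73  80  80  82  81  79  81  81  80  81
  81  76  68  74  92 105 113 113 112 116 114 115]
[0.5082 0.3392 0.038 ] [0.5131 0.3214 0.051 ] 0.006594241049539962
[0.5082 0.3392 0.038 ] [0.5118 0.3072 0.051 ] 0.006648171688186021
```

View pics/c7.png

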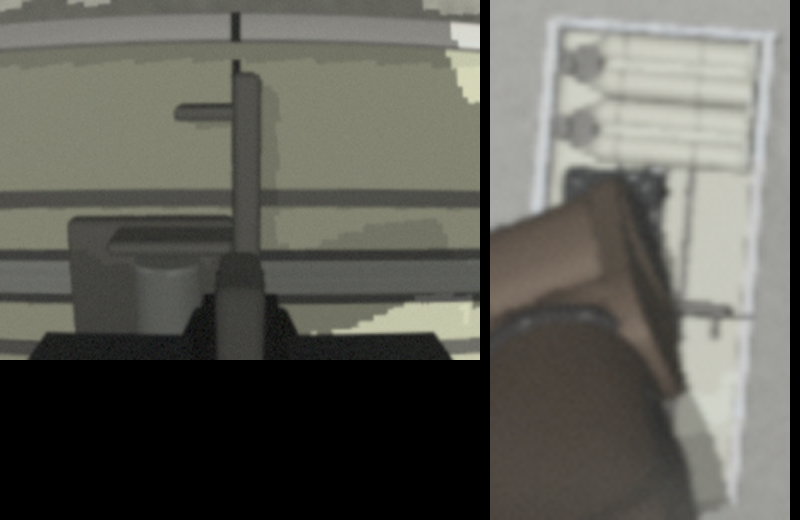

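Vision gives 6.6 mm still to go and the arm's travel gives 6.8 mm, so I pull back 6.7 mm.

Call:
carry_out --pt "-0.08 0.008 0 0 0 0 1" --pt "-0.08 0.008 0 0 0 0 1" --pt "-0.06 0.006 0 0 0 0 1" --pt "0 0 0 0 0 0 1" --pt "0 0 0 0 0 0 1" --pt "0 0 0 0 0 0 1"

```text
clock: 27.5
position: [0.4944, 0.2579, 0.0577]
orientation: [[-0.096, 0.002, 0.995], [-0.995, 0.0, -0.096], [-0.0, -1.0, 0.002]]
ft_force: [6.4, -2.9, -4.1]
opening: 0.0122
```

```bash
python3 - <<'E'
from h import *
np.set_printoptions(precision=4,suppress=True)
im,s=wsnap('w8'); t=snap('top','top8'); print(s['clock'],s['position'],s['opening'],s['ft_force'])
f=lambda u,v,z: wray(im,(u,v),z,s['position'],s['orientation'])
g=cv2.cvtColor(im['frame'],cv2.COLOR_RGB2GRAY).astype(float)
r=g[125,310:370]; w=np.clip(100-r,0,None); u=310+(w*np.arange(60)).sum()/w.sum()
e=[np.interp(90,g[v,328:336],np.arange(328,336)) for v in (165,175,185)]; print(u,e)
ex=np.array([np.cos(np.radians(-5.4)),np.sin(np.radians(-5.4)),0]); L=f(u,125,.038)
print([(f(x,v,.051)-L)@ex for x,v in zip(e,(165,175,185))])
a=np.load('pics/top0.npz')['frame']
o=np.zeros((520,800,3),np.uint8); o[:360,:480]=cv2.resize(im['frame'],(480,360))
o[:520,490:790]=cv2.resize(t['frame'][175:305,170:245],(300,520),interpolation=cv2.INTER_CUBIC)
cv2.imwrite('pics/c8.png',o[:,:,::-1])
E
```

```text
27.5 [0.4944 0.2579 0.0577] 0.01217072503057061 [ 6.443  -2.9355 -4.1017]
330.25373134328356 [np.float64(331.89473684210526), np.float64(331.8333333333333), np.float64(331.94444444444446)]
[np.float64(0.0004052650796888325), np.float64(0.0003930944843973131), np.float64(0.0004653434478862442)]
```

View pics/c8.png

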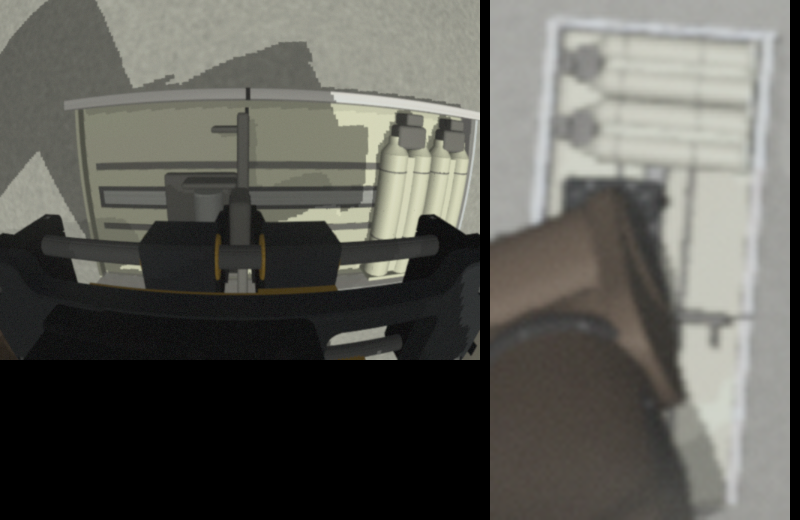

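The paddle face is now within 0.4 mm of the line. The lane cartridges haven't moved, and the tab is held against about 7 N. I'm handing in.

```bash
python3 -c "
from h import *
job_done(); s=state(); print(s['clock'],s['position'],s['opening'],s['ft_force'])"
```

```text
the job is handed in; nothing more can be done
the job is handed in; nothing more can be done
```

The two loose cartridges are in the tray, and the arm is holding the pusher with its front face at the black line. I handed the job in after about 27.5 s of the 67 s allowed.

- **Cartridges:** I set each one down until the arm felt light contact (8–10 N), then let go. The wrist picture afterwards showed both flat, side by side and straight, with caps at the lip end.
- **Pusher:** I gripped the tab and pulled it back smoothly. My last check put the face 0.4 mm short of the line, and the arm's travel put it about 0.3 mm short. The camera calibration is only good to about 2 mm. The grip is firm, with about 7 N of spring force on it.
- **Everything else:** The two cartridges in the lane look unmoved in the last pictures. I did not compare the other bench items one by one against the first picture.

**Snags:**
- I turned the second cartridge about 8° too far while carrying it, and corrected that before lowering it.
- The wrist showed about 21 N sideways when the gripper first closed on the tab; it had dropped to spring level by the end of the pull.
- After hand-in the robot gave no more readings, so I have no check of the final second.

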